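# Stack a buffer kit box so that it locks on the box below

## Robot

A 7-joint arm with a two-finger parallel gripper is mounted at the origin on the work surface. World frame = base frame: x ahead of the robot, y to its left, z up, the work surface at z = 0. Lengths are in m, angles in rad, forces in N, time in s.
With the tool pointing down it reaches from about 0.4 to 0.85 m from the base axis. Payload 6.9 kg.
Tool frame: the origin (TCP) lies midway between the tips of the shut fingers; the grasp point (between the pads) lies behind it (ctrl.pinch_z is the z of the grasp point in the tool frame, in m); z points along the fingers, y is the direction in which the jaws open and shut (so a half turn about z gives the same grasp; the last joint's range is limited). The gripper opens to 85 mm and grips with 20 to 120 N. Pads are 22 mm wide; open, the fingers measure 114 mm over their backs; the gripper's body (76 mm by 85 mm) begins 54 mm behind the grasp point. The pads swing forward as they close: fully open they stand 13 mm farther back than shut.
Start: joints at [0.105, 0.507, -0.238, 1.5, 0.126, 1.149, -0.155], TCP at [0.625, -0, 0.231] pointing down, gripper open.
Joint ranges: [-3.08, 3.08], [-0.24, 2.05], [-1.43, 1.35], [0, 2.5], [-1.52, 4.66], [0.17, 1.96], [-2.89, 2.89]. Speed limits (rad/s): [2.39, 2.39, 3.14, 3.14, 3.14, 3.14, 3.14].

## Interface

Orientations are given as a unit quaternion [w, x, y, z].
In Python, from station import ctrl, get_state, vision, ticket, models gives the robot as it stands. Calls block until the motion is done:
- ctrl.movep(position, orientation): joint-space move of the TCP to a pose.
- ctrl.movel(position, frame=None, max_speed=0.15): straight line of the TCP; frame=None keeps the orientation; max_speed is the mean speed in m/s.
- ctrl.set_joints(angles): joint-space move.
- ctrl.ungrasp() and ctrl.close_gripper(force=None): open the fingers fully, or close them until they stop; force is the grip in N (None keeps the last).
- ctrl.pause(seconds).
- ctrl.ik(position, orientation): joint angles nearest the present ones, or None.
- get_state(): the state.
- vision.grab_frame(name): name is "scene" or "side" or "wrist"; returns (picture, depth): 384x512x3 uint8, blue, green, red; 384x512 float32, m along the optical axis (not along the pixel's ray), 0 where there is no reading.
- vision.camera_info(name): a dict with "mtx" (3x3 intrinsics, pixels), "R" (3x3) and "t" (3): a world point X has camera coordinates R X + t; the wrist camera has in their place "hand_eye" (4x4, takes a point from camera to tool coordinates, whose origin is the TCP and whose axes are the flange's). Camera axes: x right, y down, z forward; pixel columns grow to the right and rows downward; lengths in m; the calibration is good to about 2 mm. A picture is of the moment at which its call begins: read the wrist's pose just before it. camera_info takes no time and is no camera call.
A pose or a line that the arm cannot do raises ctrl.Unreachable and nothing moves.
- ticket.close_job(): hands the job in, once; it reports no verdict.
Trained networks look in the newest picture that a camera, given by its name, has taken for a name from the list of things; names that differ only in an ending like _2 or _b are one class to them, and where a whole thing is asked for, a point or a joint stands for the part that bears it (a point fixed in the world has none). Each returns a list of dicts, best first, with "p" (0 to 1); they miss things now and then, are a little off and sometimes report something else, mostly with a low value. They report only what shows in the picture. A call takes as long as a camera call. They do not tell look-alikes from the thing itself.
- models.recognise(camera, target): "point" ([column, row] in pixels, amid what is visible of it).
- models.masks_of(camera, target): "mask" (384x512 bool, what is visible of it) and "point" ([column, row] in pixels, amid what is visible of it).
The state is a dict: "time": time; "qpos": joint angles; "qd": joint speeds; "tau": joint torques, N m; "tcp_pos": TCP position; "eef_rot": TCP orientation; "contact_force": force on the tool from outside, world axes, zero at the start; "wrist_torque": the same for the moment, N m; "width": finger opening in m.
Only numpy, scipy, OpenCV 4.12 (cv2) and the standard library are available. Lean on these libraries where they do the work, as an engineer would, in place of code of your own. Each camera call takes 0.05 s, during which the arm holds its last target.

## Task

Pick up the light, shallow blue kit box with the white lid and stack it on the deeper blue box, orange end over orange end, so that the recesses in its underside drop over both lugs of the lower lid and it sits level with its bottom flat on that lid. The lower lid has some play lengthwise, so feel for the lugs, gently. Do not shove the lower box about or disturb the beaker, the bottle and the jar; let go when the box is home.

Things in the scene. Friction and masses are not known exactly. Their poses are not given: they have to be found in the camera images.
- upper_mid (a point): Centre of the shallow kit box to be stacked (0.2-0.45 kg; blue body, white lid), 25 mm above its underside. Body 124 mm long (x) by 60 mm wide (y), lid 146 by 60 mm, its top face 50 mm above the underside, lugs on it 8 mm high. The 60 mm sides are flush and plain: grip across y. The +x end has the orange stripe and lug. z up.
- upper_box: The same box, same axes; origin at the centre of its underside. Underside recesses, 9 mm deep, at y = 0: at x = +42 mm one of 21 mm (x) by 33 mm (y), at x = -42 mm one of 21 by 19 mm; each is 3 mm larger than its lug (1.5 mm to either side).
- lower_box: The deeper kit box that stays on the bench (loose, full, 2.5 kg; blue, white lid). Origin at the centre of its underside; body 124 mm (x) by 60 mm (y), z up; orange stripe and lug at the +x end. With the upper box home, the two undersides are 66 mm apart, 74 mm while it rides on the lug tops. It may sit off centre by the lid's shift.
- lower_top (a point): Point on the lower box's axis, at its lid's top face (66 mm up). Lugs on the lid, 8 mm high, 18 mm long in x, at y = 0: orange, 30 mm wide, at x = +42 mm; grey, 16 mm wide, at x = -42 mm. The lid with both lugs sits anywhere up to 8 mm to -x or +x of this (no y play), which this pose does not show; it slides if pushed with 8 N.
- beaker: Bystander: clear plastic beaker, 50 mm across, 60 mm high; origin at the centre of its underside.
- buffer_bottle: Bystander: small brown bottle, 40 mm across, 78 mm high; origin at the centre of its underside.
- salt_jar: Bystander: white jar with black cap, 46 mm across, 55 mm high; origin at the centre of its underside.
Mind the look-alikes: they are no part of the job. What is shaped like the upper_box but green or purple is not meant.

How it is judged:
On the way:
1. the kit box has been lifted clear of the bench, level (height (world z) of upper_box above 0.03 m and angle between upper_box's own z axis and vertical below 0.25 rad), for 0.2 s.
At the end, for the whole second after the job is handed in: Both lugs in the recesses: upper underside 63 to 68.5 mm above the lower box's underside, within 12 mm lengthwise and 4 mm crosswise of its centre, turned with it within 4 degrees, parallel within 1.7 degrees; lower box flat on the bench; at rest, released (z of upper_box in the frame of lower_box between 0.063 and 0.0685 m and x of upper_box in the frame of lower_box between -0.012 and 0.012 m and y of upper_box in the frame of lower_box between -0.004 and 0.004 m and angle between the x axis of upper_box and the x axis of lower_box, either way round below 0.07 rad and angle between the z axis of upper_box and the z axis of lower_box, either way round below 0.03 rad and angle between lower_box's own z axis and vertical below 0.03 rad and height (world z) of lower_box below 0.004 m and linear speed of upper_box below 0.01 m/s and contact force between the fingers and upper_box below 0.1 N); the robot touches nothing.
It fails at once if the lower box is shoved more than 30 mm or tipped (distance of lower_box from where it was at the start of the episode above 0.03 m or angle between lower_box's own z axis and vertical above 0.12 rad).
It fails at once if the boxes are pressed or knocked together with more than 120 N (contact force between upper_box and lower_box above 120 N).
It fails at once if the beaker, bottle or jar is moved more than 20 mm or tipped (distance of any of beaker, buffer_bottle, salt_jar from where it was at the start of the episode above 0.02 m or angle between any of beaker, buffer_bottle, salt_jar's own z axis and vertical above 0.35 rad).
It also fails if it takes over 54 s, if anything falls off the work surface, if the arm or the gripper's body presses on something with over 40 N, if the wrist force passes 120 N, or if a joint passes its speed limit or range.

## Working session

There is one attempt and no reset: what is moved stays moved. The work goes in short steps, each a Python script; the robot and the scene stay as the last script left them, time stands still between calls to the robot, and variables do not carry over. Pictures are saved under pics/ and viewed, and the job is handed in when it is done.

```bash
ls; mkdir -p pics
python3 - <<'E'
from station import ctrl,get_state,vision,models
import cv2,numpy as np
s=get_state();print(s, ctrl.pinch_z)
for n in("scene","side","wrist"):
    im,d=vision.grab_frame(n);cv2.imwrite(f"pics/{n}0.png",im);np.save(f"pics/{n}0.npy",d)
    print(n,vision.camera_info(n))
E
```

```text
pics
{'time': 0.0, 'qpos': array([ 0.1054901 ,  0.50833175, -0.23753663,  1.50113214,  0.12573556,
        1.14893045, -0.15477025]), 'qd': array([-7.65290389e-05,  9.68547603e-04, -3.52594890e-04,  9.48919598e-04,
       -6.10785734e-04,  1.13898702e-03,  1.00154441e-03]), 'tau': array([ 1.19726570e-03, -6.20588279e+01, -2.18696728e+00, -2.49655455e+01,
        1.23123583e-02,  1.21321963e-02,  2.04169703e-05]), 'tcp_pos': array([ 6.24488115e-01, -7.86462053e-05,  2.30434135e-01]), 'eef_rot': array([-6.15414177e-04,  7.07077564e-01,  7.07135420e-01, -6.61579930e-04]), 'contact_force': array([ 0.82948743, -0.75728166, -1.08348042]), 'wrist_torque': array([ 0.0075995 , -0.02506461, -0.02121384]), 'width': 0.0855644323967248} -0.0187
scene {'mtx': array([[432.44414996,   0.        , 259.92744637],
       [  0.        , 432.44414996, 191.46764083],
       [  0.        ,   0.        ,   1.        ]]), 'R': array([[-0.10657311,  0.99430155,  0.00257097],
       [ 0.63728382,  0.07029088, -0.76741678],
       [-0.76322441, -0.08014755, -0.64114341]]), 't': array([ 0.12092101, -0.29557107, 
[... 209 characters left out ...]
-0.65936813, -0.02043823],
       [-0.35996235, -0.38392531, -0.85031081],
       [ 0.55282109,  0.6464016 , -0.52588384]]), 't': array([-0.45747501,  0.22169469,  0.65539482])}
wrist {'mtx': array([[323.63478896,   0.        , 252.94126612],
       [  0.        , 323.63478896, 195.69232064],
       [  0.        ,   0.        ,   1.        ]]), 'hand_eye': array([[-9.82072940e-04, -9.54175213e-01, -2.99246885e-01,
         7.69888416e-02],
       [ 9.99999513e-01, -9.67170271e-04, -1.97905359e-04,
        -1.77050848e-04],
       [-1.00586303e-04, -2.99246934e-01,  9.54175698e-01,
        -1.42575944e-01],
       [ 0.00000000e+00,  0.00000000e+00,  0.00000000e+00,
         1.00000000e+00]])}
```

View pics/scene0.png

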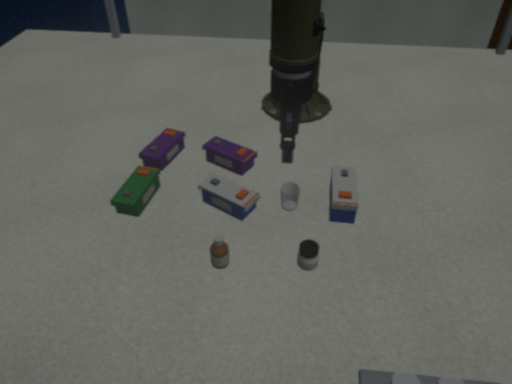

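View pics/side0.png

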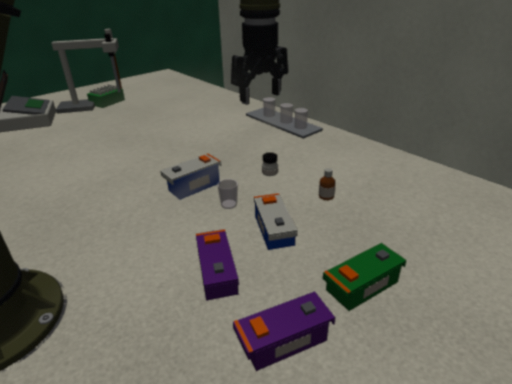

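View pics/wrist0.png

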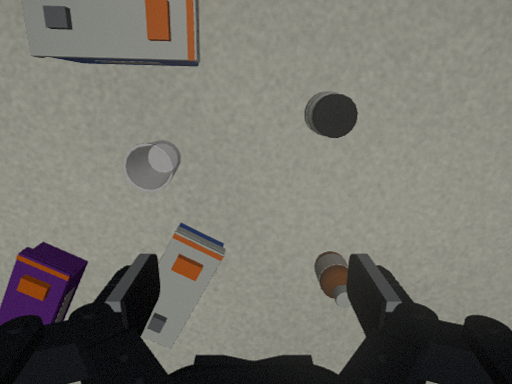

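The scene view shows two blue, white-lidded boxes: A at (230,193) and B at (343,193). The green box (137,190) and the purple ones (162,148) and (230,153) are look-alikes. I'll measure lid heights to tell A from B.

```bash
cat > h.py <<'E'
import numpy as np,cv2
from station import ctrl,get_state,vision,models,ticket
def cloud(name,d,T=None):
    ci=vision.camera_info(name);K=ci["mtx"]
    v,u=np.indices(d.shape)
    P=np.stack([(u-K[0,2])/K[0,0]*d,(v-K[1,2])/K[1,1]*d,d],-1)
    if name=="wrist":
        P=P@ci["hand_eye"][:3,:3].T+ci["hand_eye"][:3,3]
        P=P@T[0].T+T[1]
    else: P=(P-ci["t"])@ci["R"]
    P[d<=0]=np.nan
    return P
def q2R(q):
    from scipy.spatial.transform import Rotation as R
    return R.from_quat([q[1],q[2],q[3],q[0]]).as_matrix()
def pose(): 
    s=get_state();return q2R(s["eef_rot"]),np.array(s["tcp_pos"])
def proj(name,X):
    ci=vision.camera_info(name);c=ci["R"]@np.array(X)+ci["t"];p=ci["mtx"]@c;return p[:2]/p[2]
E
cat > m.py <<'E'
from h import *
import sys
def analyse(name,im,P,reg,zr):
    # fit lid top rectangle + orange lug/grey lug centroids
    hsv=cv2.cvtColor(im,cv2.COLOR_BGR2HSV)
    m=reg&(P[...,2]>zr[0])&(P[...,2]<zr[1])
    org=m&(hsv[...,0]<18)&(hsv[...,1]>130)
    pts=P[m]
    return m,org,pts
E
python3 - <<'E'
from h import *
pics={n:(cv2.imread(f"pics/{n}0.png"),np.load(f"pics/{n}0.npy")) for n in("scene","side","wrist")}
T=pose()
for n,(im,d) in pics.items():
    P=cloud(n,d,T)
    hsv=cv2.cvtColor(im,cv2.COLOR_BGR2HSV)
    org=((hsv[...,0]<16)&(hsv[...,1]>170)&(hsv[...,2]>120)).astype(np.uint8)
    k,l,st,c=cv2.connectedComponentsWithStats(org)
    for i in range(1,k):
        if st[i,4]>20: print(n,c[i].round(),st[i,4],np.nanmedian(P[l==i],0).round(4))
    # top heights over lid regions
    for nm,(uu,vv) in dict(scene=dict(A=(225,188),B=(343,180)),side=dict(A=(272,214),B=(190,167)),wrist=dict(A=(185,300),B=(105,30)))[n].items():
        print(n,nm,P[vv-1:vv+2,uu-1:uu+2].reshape(-1,3).mean(0).round(4))
E
```

```text
scene A [ 0.5281 -0.1512  0.0506]
scene B [0.4842 0.135  0.066 ]
side [204. 157.] 22 [0.5446 0.1336 0.0752]
side [269. 198.] 62 [ 0.5553 -0.1045  0.0583]
side [212. 237.] 73 [ 0.3759 -0.1329  0.0587]
side [348. 272.] 104 [ 0.4933 -0.37    0.0582]
side [337. 281.] 51 [ 0.4679 -0.3679  0.0507]
side [259. 325.] 187 [ 0.3056 -0.3511  0.0583]
side [243. 336.] 116 [ 0.2804 -0.3438  0.0506]
side A [ 0.5221 -0.1484  0.0509]
side B [0.4957 0.1277 0.0672]
wrist [157.  19.] 816 [0.5449 0.1363 0.074 ]
wrist [190.  29.] 346 [0.5704 0.1302 0.0666]
wrist [197. 247.] 227 [ 0.5624 -0.0831  0.0506]
wrist [ 42. 267.] 227 [ 0.3868 -0.1084  0.0504]
wrist [186. 269.] 376 [ 0.5509 -0.1058  0.0579]
wrist [ 31. 289.] 348 [ 0.3752 -0.1317  0.0579]
wrist A [ 0.5449 -0.1518  0.0499]
wrist B [0.4975 0.1296 0.0661]
```

Run:
```python
from h import *
im=cv2.imread("pics/side0.png");a=cv2.resize(im[140:260,150:310],None,fx=4,fy=4,interpolation=3);cv2.imwrite("pics/crop.png",a)
q=[0,.70710678,.70710678,0]
for n,p in dict(B=[0.51,0.16,0.26],A=[0.54,-0.12,0.26]).items():
    ctrl.movep(p,q); ctrl.pause(.3)
    T=pose(); im,d=vision.grab_frame("wrist")
    cv2.imwrite(f"pics/w{n}.png",im);np.savez(f"pics/w{n}.npz",d=d,R=T[0],t=T[1])
print(get_state()["time"],T[1])
```

```text
2.7583 [ 0.54021797 -0.11887272  0.26005144]
```

View pics/crop.png

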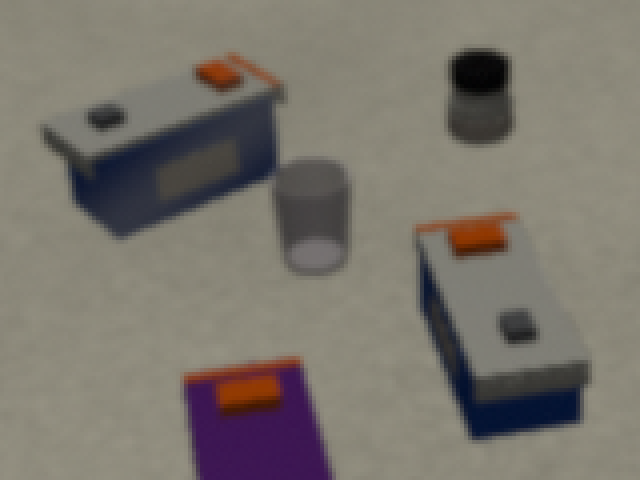

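View pics/wA.png

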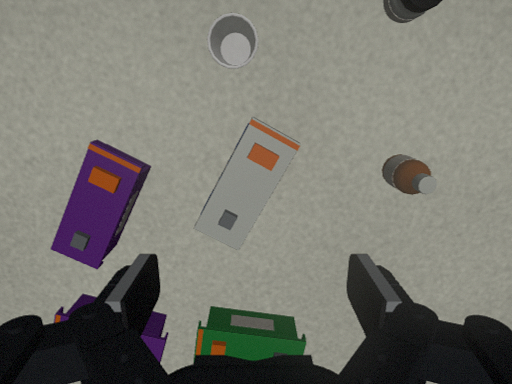

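View pics/wB.png

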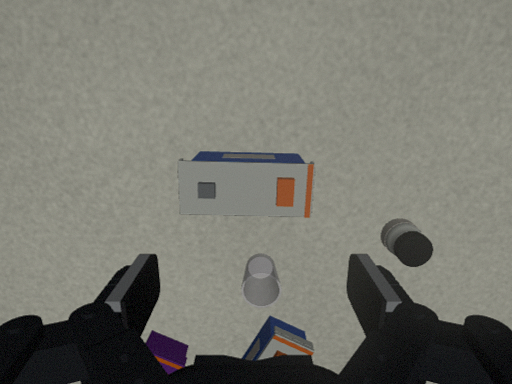

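The crop confirms A (side view, about (272,218)) is the shallow box: lid at 50 mm and a thin blue band. B (side view, (190,170)) is the deeper one, lid at 66 mm. Next I'll fit both lids.

```bash
cat > fit.py <<'E'
from h import *
def fit(im,d,R,t,roi,ztop,name="wrist"):
    P=cloud(name,d,(R,t)); u0,v0,u1,v1=roi
    m=np.zeros(d.shape,bool);m[v0:v1,u0:u1]=1
    m&=(abs(P[...,2]-ztop)<.004)
    lug=np.zeros(d.shape,bool);lug[v0:v1,u0:u1]=1
    lug&=(P[...,2]>ztop+.0055)&(P[...,2]<ztop+.012)
    hsv=cv2.cvtColor(im,cv2.COLOR_BGR2HSV)
    og=lug&(hsv[...,1]>150)&(hsv[...,0]<16); gr=lug&(hsv[...,1]<90)
    pts=P[m|lug][:,:2]
    (c,sz,a)=cv2.minAreaRect((pts*1000).astype(np.float32))
    print("lid",np.round(c,1),np.round(sz,1),round(a,2),"z",np.median(P[m][:,2]).round(4),"n",m.sum(),og.sum(),gr.sum())
    o=[]
    for k in(og,gr):
        r=cv2.minAreaRect((P[k][:,:2]*1000).astype(np.float32)); o.append(np.array(r[0])); print(" lug",np.round(r[0],1),np.round(r[1],1),round(r[2],1),np.median(P[k][:,2]).round(4))
    v=o[0]-o[1]; print(" lugs dist",np.hypot(*v).round(1),"mid",((o[0]+o[1])/2).round(1),"ang",np.degrees(np.arctan2(v[1],v[0])).round(2))
    bm=np.zeros(d.shape,bool);bm[v0:v1,u0:u1]=1
    return c,o
if __name__=="__main__":
    for n,roi,z in(("A",(180,105,320,260),.05),("B",(165,140,330,230),.066)):
        f=np.load(f"pics/w{n}.npz");print(n);fit(cv2.imread(f"pics/w{n}.png"),f["d"],f["R"],f["t"],roi,z)
E
python3 fit.py
```

```text
A
lid [ 530.2 -143. ] [146.1  60.3] 61.41 z 0.0499 n 5860 441 221
 lug [ 550.7 -106. ] [17.8 29. ] 61.4 0.0579
 lug [ 529.2 -142.4] [102.6  21.8] 66.3 0.0578
 lugs dist 42.3 mid [ 539.9 -124.2] ang 59.49
B
lid [501.7 137.6] [ 60.3 146.6] 88.39 z 0.0659 n 6440 438 274
 lug [544.2 136.5] [17.1 29.7] 1.1 0.074
 lug [493.  140.6] [84.9 20.7] 0.4 0.0738
 lugs dist 51.3 mid [518.6 138.6] ang -4.56
```

```bash
cat >> h.py <<'E'
def quat(yaw):  # tool down, tool x along yaw (deg)
    from scipy.spatial.transform import Rotation as R
    a=np.radians(yaw);c,s=np.cos(a),np.sin(a)
    q=R.from_matrix(np.array([[c,s,0],[s,-c,0],[0,0,-1]])).as_quat();return [q[3],q[0],q[1],q[2]]
E
python3 - <<'E'
from h import *
f=np.load("pics/wB.npz");
ci=vision.camera_info("wrist");K=ci["mtx"];he=ci["hand_eye"]
for z,uv in((.06,(260,267)),(0.,(262,292))):
    r=f["R"]@he[:3,:3]@np.array([(uv[0]-K[0,2])/K[0,0],(uv[1]-K[1,2])/K[1,1],1]);o=f["R"]@he[:3,3]+f["t"]
    print("beaker",(o+r*(z-o[2])/r[2]).round(3))
for y in(61.4,241.4):print(y,ctrl.ik([.5302,-.143,.0113],quat(y)))
for y in(-1.6,178.4):print(y,ctrl.ik([.5017,.1376,.08],quat(y)))
E
```

```text
beaker [0.518 0.04  0.06 ]
beaker [ 0.523 -0.035  0.   ]
61.4 [ 0.26247568  0.66148781 -0.06726743  1.94803434  0.08112949  0.53461095
 -0.35964703]
241.4 [ 0.6458983   0.74746871 -0.68441764  1.94305489  0.71838523  0.71151825
  2.16420239]
-1.6 [-0.39425214  0.52880213  0.11780656  1.97125948 -0.09854167  0.64689282
 -1.81241364]
178.4 [ 0.02396743  0.56279681 -0.50819122  1.96589346  0.4076574   0.71399881
  0.81112311]
```

Run:
```python
from h import *
qa=quat(61.4)
ctrl.movep([.5302,-.143,.13],qa)
ctrl.movel([.5302,-.143,.0113],max_speed=.1)
print(pose()[1],get_state()["contact_force"])
ctrl.close_gripper(force=50); ctrl.pause(.3)
s=get_state();print("w",s["width"],s["contact_force"],s["tcp_pos"])
ctrl.movel([.5302,-.143,.15],max_speed=.1);ctrl.pause(.4)
s=get_state();print(s["time"],s["width"],s["contact_force"],s["wrist_torque"],s["tcp_pos"])
T=pose()
for n in("wrist","side","scene"):
    im,d=vision.grab_frame(n);cv2.imwrite(f"pics/{n}1.png",im);np.savez(f"pics/{n}1.npz",d=d,R=T[0],t=T[1])
```

```text
[ 0.5306396  -0.14312626  0.01188071] [-0.04425594 -0.9097419  -0.20855381]
w 0.05913998785867336 [-0.31779138 -0.11584759  5.28687   ] [ 0.53067538 -0.14318109  0.01207496]
7.275 0.059625054309972024 [-0.97774199 -0.07411906 -2.51371234] [-0.00134723  0.03808472 -0.01979757] [ 0.53017878 -0.14299791  0.14989988]
```

View pics/wrist1.png

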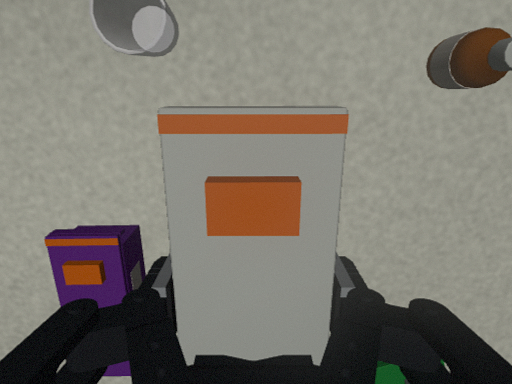

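View pics/side1.png

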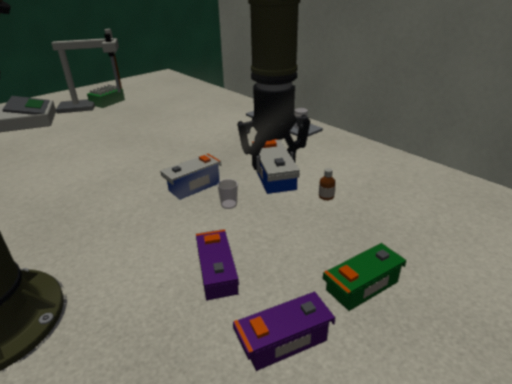

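The box is held; its orange lug shows at (253,206) and its front stripe at (253,123). I'll measure the in-hand pose from this wrist view.

Run:
```python
from h import *
f=np.load("pics/wrist1.npz");im=cv2.imread("pics/wrist1.png")
P=cloud("wrist",f["d"],(np.eye(3),np.zeros(3)))  # tool frame
m=np.zeros(P.shape[:2],bool);m[110:262,150:355]=1
hsv=cv2.cvtColor(im,cv2.COLOR_BGR2HSV)
og=m&(hsv[...,1]>150)&(hsv[...,0]<16);lug=og.copy();lug[:182]=0; st=og.copy();st[145:]=0
lid=m&(hsv[...,1]<60)&(abs(P[...,2]-np.nanmedian(P[st][:,2]))<.004)
A=np.c_[P[lid][:,:2],np.ones(lid.sum())];co=np.linalg.lstsq(A,P[lid][:,2],rcond=None)[0]
print("plane slope x,y deg",np.degrees(co[:2]),"z0",co[2],"n",lid.sum())
top=lug&(P[...,2]<np.nanmedian(P[st][:,2])-.005)
for k in(top,st):
    r=cv2.minAreaRect((P[k][:,:2]*1000).astype(np.float32));print(np.round(r[0],2),np.round(r[1],1),r[2],P[k].mean(0).round(4), P[k].min(0),P[k].max(0))
print(q2R(get_state()["eef_rot"]).round(4))
```

```text
plane slope x,y deg [-0.01642135  0.07752398] z0 -0.037842021402043756 n 17378
[41.93 -0.56] [30.  19.1] 89.44222259521484 [ 0.0423 -0.0005 -0.0459] [ 0.03237793 -0.01549918 -0.04809449] [ 0.05152378  0.01438707 -0.04359738]
[67.85 -0.47] [ 5.8 60. ] 0.21130913496017456 [nan nan nan] [nan nan nan] [nan nan nan]
[[ 0.4787  0.878   0.    ]
 [ 0.878  -0.4787 -0.    ]
 [-0.      0.     -1.    ]]
```

Run:
```python
from h import *
ctrl.movel([.5302,-.143,.22],max_speed=.2)
for x in(.42,.44,.46):
    try: ctrl.movep([x,.1376,.27],quat(-1.6));break
    except ctrl.Unreachable: print("unr",x)
ctrl.pause(.4);T=pose();im,d=vision.grab_frame("wrist")
cv2.imwrite("pics/w2.png",im);np.savez("pics/w2.npz",d=d,R=T[0],t=T[1]);s=get_state();print(s["time"],s["tcp_pos"],s["contact_force"],s["width"])
```

```text
9.8333 [0.42008629 0.13745416 0.26998749] [ 0.38457375  0.63099198 -3.35285239] 0.059217790279400766
```

View pics/w2.png

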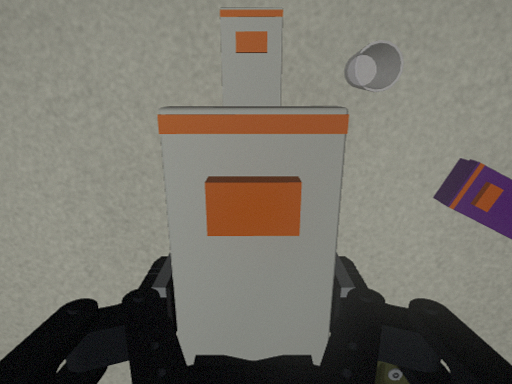

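The lower box's orange lug shows at (251,42), ahead of the held box.

Run:
```python
from h import *
f=np.load("pics/w2.npz");im=cv2.imread("pics/w2.png")
P=cloud("wrist",f["d"],(f["R"],f["t"]))
m=np.zeros(P.shape[:2],bool);m[4:104,205:300]=1
hsv=cv2.cvtColor(im,cv2.COLOR_BGR2HSV)
lid=m&(abs(P[...,2]-.066)<.005);lug=m&(P[...,2]>.0705)&(P[...,2]<.08)
r=cv2.minAreaRect((P[lid|lug][:,:2]*1000).astype(np.float32));b=cv2.boxPoints(r);print("lid",r,"\n",b.round(1))
lo=lug&(hsv[...,1]>150);r=cv2.minAreaRect((P[lo][:,:2]*1000).astype(np.float32));print("lug",r,np.median(P[lo][:,2]))
```

```text
lid ((531.7868041992188, 136.8972625732422), (60.13682556152344, 88.15327453613281), 88.39777374267578) 
 [[486.9 108.1]
 [575.  105.6]
 [576.7 165.7]
 [488.6 168.2]]
lug ((544.1113891601562, 136.12545776367188), (28.6494083404541, 17.45085334777832), 88.77346801757812) 0.0738602719813603
```

```bash
cat > down.py <<'E'
from h import *
def fz(n=4):
    a=[]
    for _ in range(n): a.append(get_state()["contact_force"]);ctrl.pause(.03)
    return np.mean(a,0)
def descend(xy,z0,z1,step,base,lim=5):
    z=z0
    while z>z1-1e-9:
        ctrl.movel([*xy,z],max_speed=.03);f=fz()-base;s=get_state()
        print(round(s["time"],1),"cmd",round(z,4),"tcp",s["tcp_pos"].round(4),"df",f.round(1))
        if f[2]>lim: return z,f
        z-=step
    return None,f
E
python3 - <<'E'
from down import *
xy=[.5023,.1373]
ctrl.movel([*xy,.16],max_speed=.15); ctrl.movel([*xy,.095],max_speed=.08);ctrl.pause(.3)
b=fz(6);print("base",b);np.save("base.npy",b)
print(descend(xy,.090,.0795,.0015,b))
E
```

```text
base [ 0.01989983 -0.03215203 -2.9533201 ]
12.8 cmd 0.09 tcp [0.5023 0.1373 0.09  ] df [-0.1  0.3  0.1]
13.2 cmd 0.0885 tcp [0.5023 0.1373 0.0885] df [ 0.  -0.  -0.3]
13.6 cmd 0.087 tcp [0.5023 0.1373 0.087 ] df [-0.1 -0.1  0.7]
14.0 cmd 0.0855 tcp [0.5023 0.1373 0.0855] df [ 0.4  0.  -0.3]
14.3 cmd 0.084 tcp [0.5023 0.1373 0.084 ] df [ 0.  -0.2  0.1]
14.7 cmd 0.0825 tcp [0.5023 0.1373 0.0825] df [ 0.4 -0.3  0.4]
15.1 cmd 0.081 tcp [0.5023 0.1373 0.081 ] df [-0.3 -0.3  0.1]
15.5 cmd 0.0795 tcp [0.5023 0.1373 0.0795] df [-0.3  0.1  0.2]
(None, array([-0.34607905,  0.07976028,  0.15124579]))
```

It has gone past lug-top height without any force, so the lugs are entering. I'll continue to the seat.

Run:
```python
from down import *
b=np.load("base.npy")
print(descend([.5023,.1373],.0788,.0755,.0006,b,lim=4))
im,d=vision.grab_frame("side");cv2.imwrite("pics/side3.png",cv2.resize(im[110:240,130:300],None,fx=4,fy=4,interpolation=3))
im,d=vision.grab_frame("scene");cv2.imwrite("pics/scene3.png",cv2.resize(im[130:250,250:420],None,fx=4,fy=4,interpolation=3))
```

```text
15.9 cmd 0.0788 tcp [0.5023 0.1373 0.0788] df [-0.1 -0.  -0.1]
16.3 cmd 0.0782 tcp [0.5023 0.1373 0.0782] df [-0.1 -0.3 -0.2]
16.6 cmd 0.0776 tcp [0.5024 0.1373 0.078 ] df [-1.7 -0.   7.4]
(0.07759999999999999, array([-1.69307005, -0.04544891,  7.42517449]))
```

View pics/side3.png

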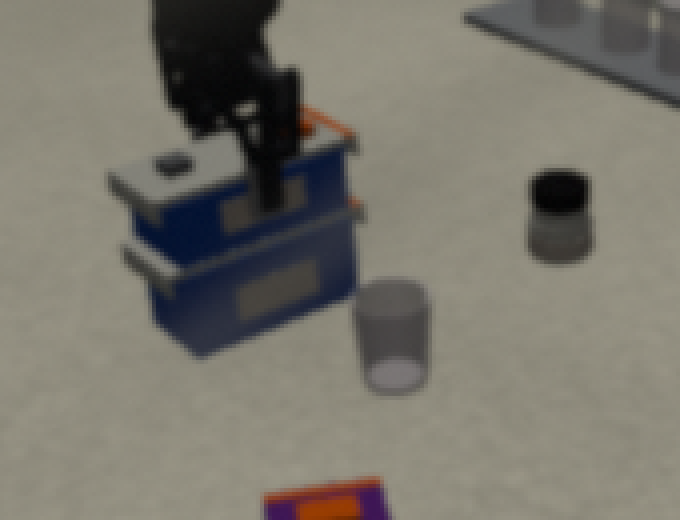

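The side view (crop) shows the box flush on the lower lid, orange end over orange end. Contact came at TCP z 0.078, the expected home height. I'll release, retreat and check.

Run:
```python
from h import *
ctrl.ungrasp();ctrl.pause(.2);s=get_state();print(s["width"],s["contact_force"])
ctrl.movel([.5023,.1373,.19],max_speed=.1)
ctrl.movep([.505,.16,.33],quat(90));ctrl.pause(.3)
T=pose();im,d=vision.grab_frame("wrist");cv2.imwrite("pics/w4.png",im);np.savez("pics/w4.npz",d=d,R=T[0],t=T[1])
im,d=vision.grab_frame("side");cv2.imwrite("pics/side4.png",im)
cv2.imwrite("pics/side4c.png",cv2.resize(im[110:240,130:300],None,fx=4,fy=4,interpolation=3))
print(get_state()["time"])
f=np.load("pics/w4.npz");P=cloud("wrist",f["d"],T);im=cv2.imread("pics/w4.png")
m=np.zeros(P.shape[:2],bool);m[80:300,140:350]=1
lid=m&(abs(P[...,2]-.116)<.005);top=lid|(m&(P[...,2]>.116)&(P[...,2]<.13))
A=np.c_[P[lid][:,:2]-[.5,.137],np.ones(lid.sum())];co=np.linalg.lstsq(A,P[lid][:,2],rcond=None)[0];print("slopes deg",np.degrees(co[:2]),"z",co[2],lid.sum())
print(cv2.minAreaRect((P[top][:,:2]*1000).astype(np.float32)))
```

```text
0.08513414828470346 [0.51961239 0.1532645  0.40652312]
20.2917
slopes deg [ 0.05352582 -0.17327493] z 0.11586825254886439 5865
((501.1261291503906, 138.2535400390625), (60.41737747192383, 146.14573669433594), 88.42723083496094)
```

View pics/side4.png

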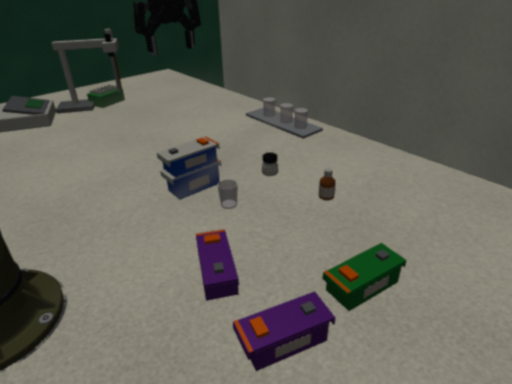

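View pics/w4.png

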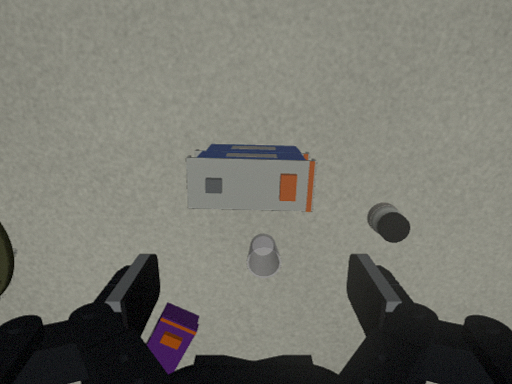

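The stack's lid top is at z = 0.1159 (home should be 0.116), level within 0.2°, yaw −1.6°. The bystanders haven't moved in the side view, and the gripper is clear of everything. Handing in.

```bash
python3 -c "
from station import ticket;print(ticket.close_job())"
```

```text
the job is handed in; nothing more can be done
None
```

The shallow blue kit box is home on the deeper blue box, orange end over orange end. It is released, and I handed the job in at about 20 s; no verdict is reported.

- **Picking the box:** I told the two blue boxes apart by lid height (50 mm against 66 mm). I gripped the shallow one across its 60 mm sides with 50 N and lifted it level.
- **Lowering it:** I measured the lower lid in two wrist views, which agreed to within about 1 mm. No searching was needed: the box passed lug-top height without force and seated at the expected height with about 7 N.
- **Last checks:**
  - The upper lid is 115.9 mm up (116 mm expected), level to within 0.2°, and turned the same as the lower lid.
  - Its centre is within about 1 mm of where I measured the lower lid.
  - In the side view the lower box, beaker, bottle and jar look unmoved, and the gripper is clear of everything.
- **Not measured:** I never located the lower box's body separately from its lid. Its lengthwise offset from the upper box rests on the stated 8 mm of lid play, inside the 12 mm allowed.

No check failed. The only disagreement was about 1 mm between the wrist views, which is within the calibration accuracy.

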